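# Heft three tea tins and hold up the fullest

## Robot

A 7-joint arm with a two-finger parallel gripper is mounted at the origin on a cart in front of the work surface, level with it; the furniture and walls round the work are solid. World frame = base frame: x ahead of the robot, y to its left, z up, the work surface at z = 0. Lengths are in mm, angles in rad, forces in N, time in s.
With the tool pointing down it reaches from about 425 to 875 mm from the base axis. Payload 4.7 kg.
Tool frame: the origin (TCP) lies between the finger pads; the fingertips stand 19 mm ahead of it and the grasp point (between the pads) is the TCP (tips_ahead is the distance from the TCP to the fingertips, in mm); z points along the fingers, y is the line along which they close (so a half turn about z gives the same grasp; the last joint's range is limited). The gripper opens to 87 mm and grips with 3 to 60 N. Pads are 19 mm wide; open, the fingers measure 117 mm over their backs; the gripper's body (75 mm by 190 mm) begins 51 mm behind the grasp point.
Start: joints at [1.235, 0.321, -0.07, 1.45, 0.023, 1.371, -0.057], TCP at [222.743, -610.663, 241.587] pointing down, gripper open.
Joint ranges: [-2.86, 2.86], [-0.3, 2.09], [-1.38, 1.24], [0.06, 2.45], [-1.56, 4.7], [0.09, 2.05], [-2.69, 2.69]. Speed limits (rad/s): [2.57, 2.57, 3.14, 3.14, 3.14, 3.14, 3.14].

## Interface

Orientations are given as a unit quaternion [x, y, z, w].
In Python, from plant import * gives the robot as it stands.
- The arm moves only by the tool step_arm, never from a script. Its argument "plan" is a list of rows, each a list of 6 numbers: the shift along the world's x, y, z in cm, then the turn, a rotation vector about the world's x, y, z in degrees. A call has 1 to 12 rows; each row shifts and turns the commanded pose from where the row before left it; what a row does not reach is not made up. A row lasts 1/8 s, in which the tool goes at most 62.5 mm and 10.7 degrees, less where a joint would pass 70% of its speed; a pose out of reach is approached as far as the arm can. A call with a gripper value outside its range is refused whole. "jaw" is the closure, from -1 (fully open) to 1 (shut), set as the call begins (left out, the last holds). The fingers move at their own pace and stop on an object; "squeeze" is the grip in N (left out, the last holds). Time passes only in rows, so rows that do not move let the fingers close. It gives the time, the measured TCP pose, the force, the opening and the grip force at its end, in the units of the state.
- read_state(): the state, without advancing time (a new reading comes with each control period).
- capture(name): name is "scene" or "top" or "wrist"; returns a dict with "pixels" (420x560x3 uint8, red, green, blue), "fovy" (degrees; the focal length in pixels is half the picture's height over the tangent of half this angle, whatever the lens; pixels are square), "cx", "cy" (the principal point, pixels), "D" ([k1, k2, p1, p2, k3] as OpenCV has them; the pictures are not rectified), "rvec" (rotation vector, rad) and "tvec" (3), from world to camera coordinates, as OpenCV has them. Camera axes: x right, y down, z forward; pixel columns grow to the right and rows downward; lengths in mm; the calibration is good to about 2 mm. A picture is of the moment at which its call begins. There is no depth.
- close_job(): hands the job in; it is judged then, once.
The state is a dict: "clock": time; "joints": joint angles; "qvel": joint speeds; "tau": joint torques, N m; "tcp_pos": TCP position; "tcp_rot": TCP orientation; "contact_force": force on the tool from outside, world axes, zero at the start; "moment": the same for the moment, N m; "finger_gap": finger opening in mm; "finger_force": force on a finger pad.
Only numpy, scipy, OpenCV 4.12 (cv2) and the standard library are available. Lean on these libraries where they do the work, as an engineer would, in place of code of your own. Each camera call takes 0.05 s, during which the arm holds its last target. There are 200 camera calls.

## Task

The three closed green tea tins on the worktop look alike, but one is full and the others are partly used up. Heft them one at a time from left to right, lifting each clear of the worktop by at least 5 cm for a moment and gently setting it back upright where it stood before taking the next (the last may stay in the hand if it is the one), and leave the mugs, jar and teaspoon alone. Finish while holding the heaviest tin upright in the gripper, above its own place, its bottom 10 to 20 cm over the worktop and touching nothing else, with the other two standing in their places: do not put it down.

Things in the scene. Friction and masses are not known exactly. Their poses are not given: they have to be found in the camera images.
- tin_left: left one of three identical closed green square tea tins, seen from the robot (left is +y). Body 58 x 58 x 78 mm, fixed round brass lid 47 mm across, total height 92 mm. Origin: centre of the underside; z up, x and y square to its stiff flat faces (paper labels on the two x faces). Weighs 0.18 to 0.70 kg; the three differ by 0.1 kg or more, any may be the heaviest and looks do not tell.
- tin_middle: middle one of three identical closed green square tea tins, seen from the robot (left is +y). Body 58 x 58 x 78 mm, fixed round brass lid 47 mm across, total height 92 mm. Origin: centre of the underside; z up, x and y square to its stiff flat faces (paper labels on the two x faces). Weighs 0.18 to 0.70 kg; the three differ by 0.1 kg or more, any may be the heaviest and looks do not tell.
- tin_right: right one of three identical closed green square tea tins, seen from the robot (left is +y). Body 58 x 58 x 78 mm, fixed round brass lid 47 mm across, total height 92 mm. Origin: centre of the underside; z up, x and y square to its stiff flat faces (paper labels on the two x faces). Weighs 0.18 to 0.70 kg; the three differ by 0.1 kg or more, any may be the heaviest and looks do not tell.
- mug_1: bystander: dark mug, 83 x 115 x 86 mm, loose; origin centre of underside; leave alone
- mug_2: bystander: light mug, 92 x 127 x 93 mm, loose; origin centre of underside; leave alone
- jar_1: bystander: glass jar with a yellow lid, 64 mm across, 87 mm high, loose; origin centre of underside; leave alone
- teaspoon_1: bystander: steel teaspoon lying flat, 130 x 26 x 11 mm, loose; origin at its middle, on the worktop; leave alone
Things that resemble listed ones, but are neither listed nor needed, are in the scene too. Leave any purple look-alike of the tin_middle alone. Leave any blue look-alike of the tin_right alone.

How it is judged:
By the outcome, as a careful person would: the job done as asked, in the order asked, and still so for the second after the job is handed in, while the arm keeps its last pose, push and grip.
It also fails if it takes over 72 s, if anything falls off the work surface, if the arm or the gripper's body presses on something with over 40 N, if the wrist force passes 120 N, or if a joint passes its speed limit or range.

## Working session

There is one attempt and no reset: what is moved stays moved. The work goes in short steps, Python scripts to look and compute and a tool call to move; the robot and the scene stay as the last step left them, time stands still between calls to the robot, and variables do not carry over. Pictures are saved under pics/ and viewed, at most 10 in all, crops included, and the job is handed in when it is done.

Besides the shell and the picture viewer there is one more tool, called after "Request:" by a JSON object that holds its "fn" and its "kwargs", one argument or row to a line. step_arm: Moves the arm, as the interface text tells. Its arguments: {"type":"object","properties":{"plan":{"type":"array","items":{"type":"array","items":{"type":"number"}}},"jaw":{"type":"number"},"squeeze":{"type":"number"}},"required":["plan"]}

```bash
mkdir -p pics; cat > h.py <<'E'
from plant import *
import cv2, numpy as np
def snap(n,f):
    c=capture(n); cv2.imwrite('pics/'+f+'.png',cv2.cvtColor(c['pixels'],cv2.COLOR_RGB2BGR)); 
    np.save('pics/'+f+'.npy',{k:v for k,v in c.items()},allow_pickle=True); return c
def load(f): return np.load('pics/'+f+'.npy',allow_pickle=True).item()
def K(c):
    h=c['pixels'].shape[0]; f=h/2/np.tan(np.radians(c['fovy'])/2)
    return np.array([[f,0,c['cx']],[0,f,c['cy']],[0,0,1.]])
def ray(c,px,z):
    R=cv2.Rodrigues(np.array(c['rvec'],float))[0];t=np.array(c['tvec'],float).ravel()
    p=cv2.undistortPoints(np.array(px,float).reshape(-1,1,2),K(c),np.array(c['D'],float)).reshape(-1,2)
    d=np.c_[p,np.ones(len(p))]@R; o=-R.T@t
    return o+d*((z-o[2])/d[:,2])[:,None]
def proj(c,P): return cv2.projectPoints(np.array(P,float),np.array(c['rvec'],float),np.array(c['tvec'],float),K(c),np.array(c['D'],float))[0].reshape(-1,2)
E
python3 - <<'E'
from h import *
a=snap('scene','s0');b=snap('top','t0')
print(read_state())
for c in(a,b): print({k:v for k,v in c.items() if k!='pixels'})
E
```

```text
{'clock': 0.1, 'joints': array([ 1.23507555,  0.32177271, -0.07009236,  1.45154004,  0.02263924,
        1.37080616, -0.05691044]), 'qvel': array([-0.00037725, -0.00214188,  0.00223894, -0.00289917,  0.00037525,
        0.00101313,  0.00036381]), 'tau': array([-1.24023095e-04, -4.92571843e+01, -4.05754354e-01, -3.13399172e+01,
       -6.39761123e-02,  3.94750061e-02,  8.73104000e-05]), 'tcp_pos': array([ 222.56453434, -610.21949188,  240.561963  ]), 'tcp_rot': array([ 9.84738962e-01,  1.74035688e-01, -2.14297877e-04, -8.42915808e-04]), 'contact_force': array([-0.18326343, -0.06250468, -0.68141364]), 'moment': array([-0.01992666, -0.00427762, -0.00559909]), 'finger_force': 0.0, 'finger_gap': 86.60565939407121}
{'fovy': 47.68322724228813, 'cx': 274.2137675910123, 'cy': 202.96681415887275, 'D': array([0.00377796, 0.        , 0.        , 0.        , 0.        ]), 'rvec': array([ 0.89762716, -2.40063887,  1.22702973]), 'tvec': array([384.02202812, 312.26040517, 745.58082657])}
{'fovy': 52.457960708641394, 'cx': 286.7805571128055, 'cy': 211.2262695970163, 'D': array([-0.05778244,  0.        ,  0.        ,  0.        ,  0.        ]), 'rvec': array([ 2.18844796, -2.16129859,  0.10026433]), 'tvec': array([-98.76712255, 578.6544922 , 842.81793746])}
```

View pics/s0.png

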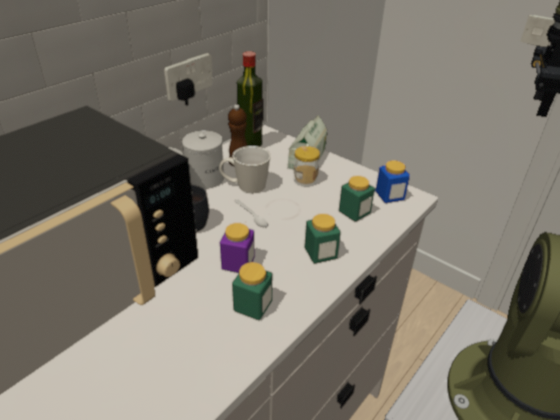

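View pics/t0.png

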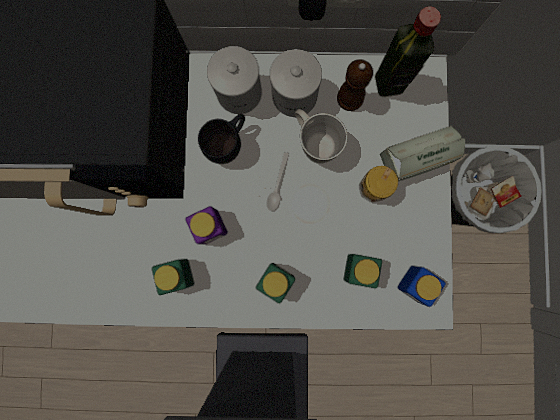

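Top view: green tins have lids at about (167,279) left, (275,285) middle and (367,272) right. Look-alikes are purple at (204,225) and blue at (428,288). In the scene view the greens are at (253,290), (322,238) and (357,198). I choose the three green ones and check them in an enlarged crop.

```bash
python3 - <<'E'
from h import *
b=load('t0')
L=ray(b,[(167,279),(275,285),(367,272),(204,225),(428,288)],92);print(L.round(1))
s=load('s0');print(proj(s,L).round(0))
p=cv2.cvtColor(b['pixels'],cv2.COLOR_RGB2BGR)
o=[cv2.convertScaleAbs(cv2.resize(p[245:315,x:x+70],(266,560),interpolation=cv2.INTER_CUBIC) if 0 else cv2.resize(p[245:315,x:x+70],(266,266),interpolation=cv2.INTER_CUBIC),alpha=1.8) for x in(137,240,331)]
cv2.imwrite('pics/c0.png',np.hstack(o))
E
```

```text
[[ 443.8  130.7   92. ]
 [ 435.8  -71.3   92. ]
 [ 461.8 -242.7   92. ]
 [ 545.8   64.1   92. ]
 [ 432.9 -357.5   92. ]]
[[253. 271.]
 [324. 220.]
 [359. 181.]
 [238. 229.]
 [395. 165.]]
```

View pics/c0.png

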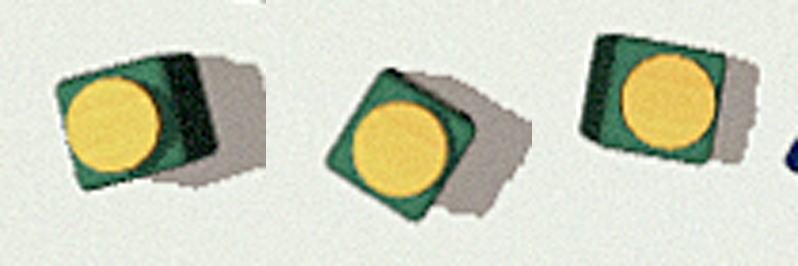

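The crop shows three green tins with brass lids, yawed differently; now I'll get centre and yaw from the top corners.

```bash
python3 - <<'E'
from h import *
from scipy.spatial.transform import Rotation as R
b=load('t0')
C={'L':([(58,82),(166,56),(190,160),(83,188)],137,0),'M':([(388,70),(473,122),(415,220),(327,163)],240,266),'R':([(613,36),(725,57),(710,163),(600,143)],331,532)}
for k,(q,x0,dx) in C.items():
    q=np.array(q,float); px=np.c_[(q[:,0]-dx+.5)/3.8+x0-.5,(q[:,1]+.5)/3.8+245-.5]
    w=ray(b,px,78); e=np.roll(w,-1,0)-w
    a=np.degrees(np.arctan2(e[:,1],e[:,0]))%90
    print(k,w.mean(0).round(1),np.linalg.norm(e,axis=1).round(0),a.round(1))
s=read_state();print(s['tcp_pos'],R.from_quat(s['tcp_rot']).as_matrix().round(3))
E
```

```text
L [447.5 130.4  78. ] [56. 53. 55. 54.] [14.3 14.9 15.5 15.4]
M [439.5 -71.1  78. ] [50. 56. 52. 55.] [59.4 59.9 58.1 57.4]
R [ 463.2 -241.3   78. ] [57. 53. 56. 54.] [80.  81.6 80.3 83.1]
[ 222.56453434 -610.21949188  240.561963  ] [[ 0.939  0.343 -0.001]
 [ 0.343 -0.939  0.002]
 [-0.    -0.002 -1.   ]]
```

Request:
{"fn": "step_arm", "kwargs": {
  "plan": [
    [2.7, 4, 0, 0, 0, 0],
    [2.7, 4, 0, 0, 0, 0],
    [2.7, 4, 0, 0, 0, 0],
    [2.7, 4, 0, 0, 0, 0],
    [4, 5, 0, 0, 0, 0],
    [4, 5, 0, 0, 0, 0],
    [4, 5, 0, 0, 0, 0],
    [0, 5, 0, 0, 0, 0],
    [0, 5, 0, 0, 0, 0],
    [0, 5, 0, 0, 0, 0],
    [0, 5, 0, 0, 0, 0],
    [0, 0, 0, 0, 0, 0]
  ],
  "jaw": -1,
  "squeeze": 25
}}

```text
clock: 1.6
tcp_pos: [447.9, -99.9, 241.7]
tcp_rot: [0.984, 0.178, -0.0, 0.0]
contact_force: [-0.2, -1.4, 0.5]
finger_gap: 86.8
finger_force: 0.0
```

Request:
{"fn": "step_arm", "kwargs": {
  "plan": [
    [0, 5, 0, 0, 0, 0],
    [0, 5, 0, 0, 0, 0],
    [0, 5, 0, 0, 0, -2.5],
    [0, 5, 0, 0, 0, -2.5],
    [-0.2, 3, 0, 0, 0, 0],
    [0, 0, 0, 0, 0, 0],
    [0, 0, 0, 0, 0, 0],
    [0, 0, 0, 0, 0, 0]
  ]
}}

```text
clock: 2.6
tcp_pos: [446.2, 124.0, 241.4]
tcp_rot: [0.992, 0.129, -0.0, 0.0]
contact_force: [-0.5, 0.3, -0.7]
finger_gap: 86.9
finger_force: 0.0
```

```bash
python3 - <<'E'
from h import *
c=snap('wrist','w1'); s=read_state(); print(s['tcp_pos'],s['tcp_rot'],s['joints'].round(2),s['contact_force'])
print(proj(c,[[445.5,130.5,92],[445.5,130.5,78]]))
E
```

```text
[446.15302867 124.27439042 241.45354247] [ 9.91559756e-01  1.29650351e-01 -1.48812533e-04  1.21980040e-04] [ 0.5  -0.07 -0.78  1.87 -0.05  1.32 -1.58] [ 0.28671732  0.38265375 -0.80499847]
[[264.3791989  198.28250208]
 [264.72624195 194.45652504]]
```

View pics/w1.png

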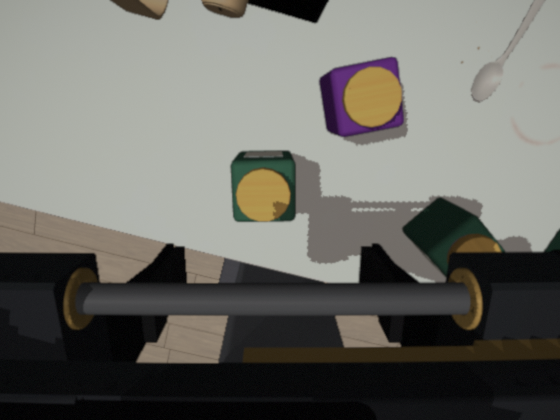

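The left tin's lid is at (263,195), 3 px from the prediction, and its edges line up with the fingers. The purple tin is at (373,97), the middle tin at the right edge. Correcting slightly and descending.

Request:
{"fn": "step_arm", "kwargs": {
  "plan": [
    [0.1, 0.7, -4, 0, 0, 0],
    [0, 0, -4, 0, 0, 0],
    [0, 0, -4, 0, 0, 0],
    [0, 0, -3, 0, 0, 0],
    [0, 0, -2, 0, 0, 0],
    [0, 0, -1, 0, 0, 0],
    [0, 0, -0.5, 0, 0, 0],
    [0, 0, -0.4, 0, 0, 0],
    [0, 0, 0, 0, 0, 0],
    [0, 0, 0, 0, 0, 0]
  ]
}}

```text
clock: 3.9
tcp_pos: [447.3, 132.8, 53.1]
tcp_rot: [0.991, 0.131, 0.0, 0.0]
contact_force: [1.3, -0.1, -0.3]
finger_gap: 86.9
finger_force: 0.0
```

Request:
{"fn": "step_arm", "kwargs": {
  "plan": [
    [0, 0, 0, 0, 0, 0],
    [0, 0, 0, 0, 0, 0],
    [0, 0, 0, 0, 0, 0],
    [0, 0, 0, 0, 0, 0],
    [0, 0, 0, 0, 0, 0],
    [0, 0, 0, 0, 0, 0],
    [0, 0, 0, 0, 0, 0],
    [0, 0, 0, 0, 0, 0]
  ],
  "jaw": 1,
  "squeeze": 30
}}

```text
clock: 4.9
tcp_pos: [446.9, 132.7, 52.6]
tcp_rot: [0.991, 0.131, -0.0, 0.0]
contact_force: [-0.9, -0.6, 1.0]
finger_gap: 57.9
finger_force: 29.9
```

Request:
{"fn": "step_arm", "kwargs": {
  "plan": [
    [0, 0, 0.5, 0, 0, 0],
    [0, 0, 1, 0, 0, 0],
    [0, 0, 1.5, 0, 0, 0],
    [0, 0, 2, 0, 0, 0],
    [0, 0, 2, 0, 0, 0],
    [0, 0, 1, 0, 0, 0],
    [0, 0, 0, 0, 0, 0],
    [0, 0, 0, 0, 0, 0],
    [0, 0, 0, 0, 0, 0],
    [0, 0, 0, 0, 0, 0],
    [0, 0, 0, 0, 0, 0],
    [0, 0, 0, 0, 0, 0]
  ]
}}

```text
clock: 6.4
tcp_pos: [446.8, 132.8, 132.5]
tcp_rot: [0.991, 0.131, -0.0, -0.0]
contact_force: [0.0, -0.0, -1.8]
finger_gap: 58.1
finger_force: 29.9
```

```bash
cat > f.py <<'E'
from h import *
F=[]
for i in range(8):
    capture('top'); s=read_state(); F.append(np.r_[s['contact_force'],s['tau'][[1,3]]])
print(np.mean(F,0).round(2),np.std(F,0).round(2),s['tcp_pos'].round(1),s['tcp_rot'].round(3),s['finger_gap'])
E
python3 f.py
```

```text
[  0.09   0.11  -2.15 -23.65 -29.34] [0.19 0.44 0.34 0.01 0.01] [446.9 132.7 132.6] [0.991 0.131 0.    0.   ] 57.73293334451947
```

Request:
{"fn": "step_arm", "kwargs": {
  "plan": [
    [0, 0, -1.5, 0, 0, 0],
    [0, 0, -2, 0, 0, 0],
    [0, 0, -2, 0, 0, 0],
    [0, 0, -1, 0, 0, 0],
    [0, 0, -0.5, 0, 0, 0],
    [0, 0, -0.4, 0, 0, 0],
    [0, 0, -0.3, 0, 0, 0],
    [0, 0, -0.2, 0, 0, 0],
    [0, 0, -0.1, 0, 0, 0],
    [0, 0, 0, 0, 0, 0],
    [0, 0, 0, 0, 0, 0]
  ]
}}

```text
clock: 8.18
tcp_pos: [446.9, 132.8, 52.7]
tcp_rot: [0.991, 0.131, 0.0, 0.0]
contact_force: [-0.1, 0.1, -2.0]
finger_gap: 57.8
finger_force: 29.9
```

Request:
{"fn": "step_arm", "kwargs": {
  "plan": [
    [0, 0, 0, 0, 0, 0],
    [0, 0, 0, 0, 0, 0],
    [0, 0, 0, 0, 0, 0],
    [0, 0, 0, 0, 0, 0],
    [0, 0, 0, 0, 0, 0],
    [0, 0, 0, 0, 0, 0]
  ],
  "jaw": -1
}}

```text
clock: 8.93
tcp_pos: [446.8, 132.7, 52.6]
tcp_rot: [0.991, 0.131, -0.0, 0.0]
contact_force: [-0.2, 0.3, -0.9]
finger_gap: 87.2
finger_force: 0.0
```

Request:
{"fn": "step_arm", "kwargs": {
  "plan": [
    [0, 0, 2, 0, 0, 0],
    [0, 0, 4, 0, 0, 0],
    [0, 0, 5, 0, 0, 0],
    [0, 0, 4, 0, 0, 0],
    [0, 0, 4, 0, 0, 0],
    [0, -4, 0, 0, 0, 8.7],
    [-0.2, -4, 0, 0, 0, 8.7],
    [-0.2, -4, 0, 0, 0, 8.7],
    [-0.2, -4, 0, 0, 0, 8.7],
    [-0.2, -4, 0, 0, 0, 8.7],
    [0, 0, 0, 0, 0, 0],
    [0, 0, 0, 0, 0, 0]
  ]
}}

```text
clock: 10.42
tcp_pos: [438.9, -66.5, 242.5]
tcp_rot: [0.872, 0.489, 0.0, -0.0]
contact_force: [0.6, 0.7, -0.1]
finger_gap: 87.0
finger_force: 0.0
```

```bash
sed -i 's/^print/print/' f.py; python3 f.py; python3 - <<'E'
from h import *
c=snap('wrist','w2'); s=read_state(); print(s['joints'].round(2))
print(proj(c,[[439,-70,92],[439,-70,78]]))
E
```

```text
[ 1.000e-01  1.000e-02 -2.200e-01 -2.116e+01 -3.096e+01] [0.49 0.34 0.45 0.08 0.02] [438.9 -66.8 242.6] [ 0.872  0.489 -0.     0.   ] 87.17511566672381
[ 0.65 -0.11 -0.52  1.91 -0.06  1.33 -0.4 ]
[[273.91317778 201.88651025]
 [273.85013724 197.94387395]]
```

View pics/w2.png

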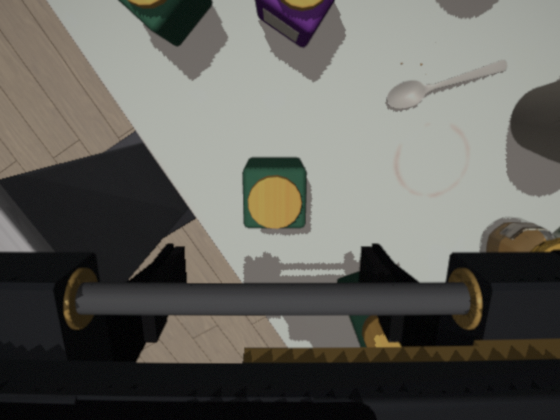

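The middle tin's lid is at (275,203), matching the predicted (274,202), and its edges line up with the jaws. The left tin stands at the top left.

Request:
{"fn": "step_arm", "kwargs": {
  "plan": [
    [0, -0.3, -4, 0, 0, 0],
    [0, 0, -4, 0, 0, 0],
    [0, 0, -4, 0, 0, 0],
    [0, 0, -3, 0, 0, 0],
    [0, 0, -2, 0, 0, 0],
    [0, 0, -1, 0, 0, 0],
    [0, 0, -0.5, 0, 0, 0],
    [0, 0, -0.5, 0, 0, 0],
    [0, 0, 0, 0, 0, 0],
    [0, 0, 0, 0, 0, 0]
  ]
}}

```text
clock: 12.12
tcp_pos: [439.2, -70.3, 53.0]
tcp_rot: [0.872, 0.489, 0.0, 0.0]
contact_force: [0.2, -0.2, -0.9]
finger_gap: 87.3
finger_force: 0.0
```

Request:
{"fn": "step_arm", "kwargs": {
  "plan": [
    [0, 0, 0, 0, 0, 0],
    [0, 0, 0, 0, 0, 0],
    [0, 0, 0, 0, 0, 0],
    [0, 0, 0, 0, 0, 0],
    [0, 0, 0, 0, 0, 0],
    [0, 0, 0, 0, 0, 0],
    [0, 0, 0, 0, 0, 0],
    [0, 0, 0, 0, 0, 0]
  ],
  "jaw": 1,
  "squeeze": 35
}}

```text
clock: 13.12
tcp_pos: [438.9, -70.3, 52.6]
tcp_rot: [0.872, 0.489, -0.0, 0.0]
contact_force: [-0.7, -0.0, 1.1]
finger_gap: 57.4
finger_force: 35.0
```

Request:
{"fn": "step_arm", "kwargs": {
  "plan": [
    [0, 0, 0.5, 0, 0, 0],
    [0, 0, 1, 0, 0, 0],
    [0, 0, 1.5, 0, 0, 0],
    [0, 0, 2, 0, 0, 0],
    [0, 0, 2, 0, 0, 0],
    [0, 0, 1, 0, 0, 0],
    [0, 0, 0, 0, 0, 0],
    [0, 0, 0, 0, 0, 0],
    [0, 0, 0, 0, 0, 0],
    [0, 0, 0, 0, 0, 0],
    [0, 0, 0, 0, 0, 0],
    [0, 0, 0, 0, 0, 0]
  ]
}}

```text
clock: 14.62
tcp_pos: [438.9, -70.2, 132.5]
tcp_rot: [0.872, 0.489, -0.0, -0.0]
contact_force: [-0.7, 0.1, -2.7]
finger_gap: 57.8
finger_force: 35.0
```

```bash
python3 f.py
```

```text
[ -0.07  -0.09  -3.   -25.53 -29.87] [0.39 0.44 0.42 0.01 0.01] [438.9 -70.3 132.6] [0.872 0.489 0.    0.   ] 58.041125490414146
```

Request:
{"fn": "step_arm", "kwargs": {
  "plan": [
    [0, 0, -1.5, 0, 0, 0],
    [0, 0, -2, 0, 0, 0],
    [0, 0, -2, 0, 0, 0],
    [0, 0, -1, 0, 0, 0],
    [0, 0, -0.5, 0, 0, 0],
    [0, 0, -0.4, 0, 0, 0],
    [0, 0, -0.3, 0, 0, 0],
    [0, 0, -0.2, 0, 0, 0],
    [0, 0, -0.1, 0, 0, 0],
    [0, 0, 0, 0, 0, 0],
    [0, 0, 0, 0, 0, 0]
  ]
}}

```text
clock: 16.4
tcp_pos: [439.0, -70.3, 52.7]
tcp_rot: [0.872, 0.489, 0.0, 0.0]
contact_force: [-0.2, 0.3, -4.0]
finger_gap: 57.8
finger_force: 35.0
```

Request:
{"fn": "step_arm", "kwargs": {
  "plan": [
    [0, 0, 0, 0, 0, 0],
    [0, 0, 0, 0, 0, 0],
    [0, 0, 0, 0, 0, 0],
    [0, 0, 0, 0, 0, 0],
    [0, 0, 0, 0, 0, 0],
    [0, 0, 0, 0, 0, 0]
  ],
  "jaw": -1
}}

```text
clock: 17.15
tcp_pos: [438.9, -70.2, 52.6]
tcp_rot: [0.872, 0.489, 0.0, 0.0]
contact_force: [-0.0, -0.3, 0.8]
finger_gap: 86.9
finger_force: 0.0
```

Request:
{"fn": "step_arm", "kwargs": {
  "plan": [
    [0, 0, 2, 0, 0, 0],
    [0, 0, 4, 0, 0, 0],
    [0, 0, 5, 0, 0, 0],
    [0, 0, 4, 0, 0, 0],
    [0, 0, 4, 0, 0, 0],
    [0.5, -3.4, 0, 0, 0, 4.5],
    [0.5, -3.4, 0, 0, 0, 4.5],
    [0.5, -3.4, 0, 0, 0, 4.5],
    [0.5, -3.4, 0, 0, 0, 4.5],
    [0.5, -3.4, 0, 0, 0, 4.5],
    [0, 0, 0, 0, 0, 0],
    [0, 0, 0, 0, 0, 0]
  ]
}}

```text
clock: 18.65
tcp_pos: [463.9, -239.4, 242.3]
tcp_rot: [0.76, 0.65, 0.0, -0.0]
contact_force: [-0.6, 1.0, -0.8]
finger_gap: 87.0
finger_force: 0.0
```

```bash
python3 f.py; python3 - <<'E'
from h import *
c=snap('wrist','w3'); s=read_state(); print(s['joints'].round(2))
print(proj(c,[[464,-241,92],[464,-241,78]]))
E
```

```text
[ -0.21   0.05   0.1  -32.71 -30.94] [0.31 0.44 0.55 0.16 0.03] [ 463.9 -239.9  242.7] [ 0.76  0.65 -0.    0.  ] 87.18412273828207
[ 0.78  0.07 -0.37  1.75  0.02  1.33  0.25]
[[272.26320328 199.94947416]
 [272.26499893 196.08365249]]
```

View pics/w3.png

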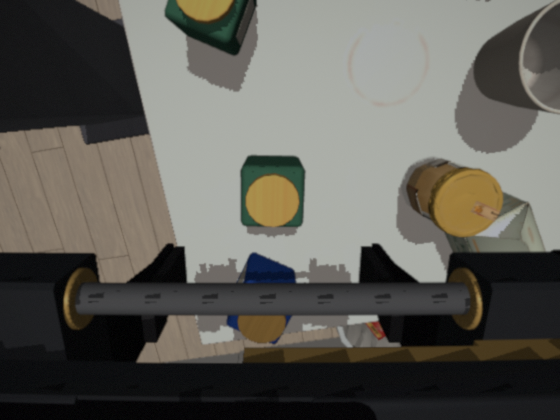

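The right tin's lid is at (272,201), matching (272,200). The blue tin at (262,300) is clear of the finger line, and so is the jar at (462,200).

Request:
{"fn": "step_arm", "kwargs": {
  "plan": [
    [0, -0.1, -4, 0, 0, 0],
    [0, 0, -4, 0, 0, 0],
    [0, 0, -4, 0, 0, 0],
    [0, 0, -3, 0, 0, 0],
    [0, 0, -2, 0, 0, 0],
    [0, 0, -1, 0, 0, 0],
    [0, 0, -0.5, 0, 0, 0],
    [0, 0, -0.5, 0, 0, 0],
    [0, 0, 0, 0, 0, 0],
    [0, 0, 0, 0, 0, 0]
  ]
}}

```text
clock: 20.35
tcp_pos: [464.2, -241.5, 53.1]
tcp_rot: [0.76, 0.65, 0.0, 0.001]
contact_force: [-0.2, -0.4, 0.8]
finger_gap: 86.9
finger_force: 0.0
```

Request:
{"fn": "step_arm", "kwargs": {
  "plan": [
    [0, 0, 0, 0, 0, 0],
    [0, 0, 0, 0, 0, 0],
    [0, 0, 0, 0, 0, 0],
    [0, 0, 0, 0, 0, 0],
    [0, 0, 0, 0, 0, 0],
    [0, 0, 0, 0, 0, 0],
    [0, 0, 0, 0, 0, 0],
    [0, 0, 0, 0, 0, 0]
  ],
  "jaw": 1
}}

```text
clock: 21.35
tcp_pos: [463.6, -241.3, 52.6]
tcp_rot: [0.76, 0.65, -0.0, -0.0]
contact_force: [-2.7, 0.7, 4.0]
finger_gap: 57.8
finger_force: 34.9
```

Request:
{"fn": "step_arm", "kwargs": {
  "plan": [
    [0, 0, 0.5, 0, 0, 0],
    [0, 0, 1, 0, 0, 0],
    [0, 0, 1.5, 0, 0, 0],
    [0, 0, 2, 0, 0, 0],
    [0, 0, 2, 0, 0, 0],
    [0, 0, 1, 0, 0, 0],
    [0, 0, 0, 0, 0, 0],
    [0, 0, 0, 0, 0, 0],
    [0, 0, 0, 0, 0, 0],
    [0, 0, 0, 0, 0, 0],
    [0, 0, 0, 0, 0, 0],
    [0, 0, 0, 0, 0, 0]
  ]
}}

```text
clock: 22.85
tcp_pos: [463.9, -241.2, 132.5]
tcp_rot: [0.76, 0.65, -0.0, -0.0]
contact_force: [-0.3, -0.4, -7.6]
finger_gap: 57.7
finger_force: 34.9
```

```bash
python3 f.py
```

```text
[ -0.19  -0.22  -6.71 -38.86 -31.59] [0.51 0.58 0.51 0.01 0.01] [ 463.9 -241.3  132.6] [0.76 0.65 0.   0.  ] 57.8065194800619
```

The right tin is clearly heaviest: 6.7 N, against 2.1 and 3.0. I'll raise it to 15 cm, look and hand in.

Request:
{"fn": "step_arm", "kwargs": {
  "plan": [
    [0, 0, 1, 0, 0, 0],
    [0, 0, 2, 0, 0, 0],
    [0, 0, 2, 0, 0, 0],
    [0, 0, 1, 0, 0, 0],
    [0, 0, 1, 0, 0, 0],
    [0, 0, 0, 0, 0, 0],
    [0, 0, 0, 0, 0, 0],
    [0, 0, 0, 0, 0, 0],
    [0, 0, 0, 0, 0, 0],
    [0, 0, 0, 0, 0, 0]
  ]
}}

```text
clock: 24.5
tcp_pos: [463.8, -241.2, 202.4]
tcp_rot: [0.76, 0.65, -0.0, -0.0]
contact_force: [0.0, 0.3, -6.7]
finger_gap: 57.8
finger_force: 34.9
```

```bash
python3 -c "
from h import *
snap('scene','s1'); s=read_state(); print(s['tcp_pos'],s['finger_gap'],s['contact_force'])"
```

```text
[ 463.80533322 -241.23373135  202.43080603] 57.77897073481527 [ 0.04379979  0.07284275 -6.18200412]
```

View pics/s1.png

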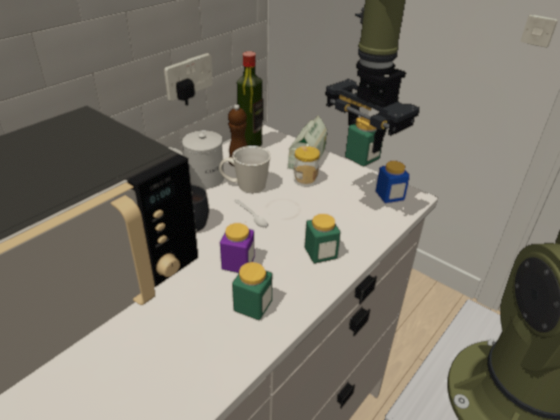

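The right tin is held upright at (364,143). The left tin (253,290) and middle tin (322,238) stand in their places, and nothing else has moved.

```bash
python3 -c "
from plant import *
print(close_job())"
```

```text
the job is handed in; nothing more can be done
None
```

I hefted the three tins from left to right; the right one is heaviest (about 0.68 kg, against roughly 0.2 and 0.3 kg), and I handed the job in with it held upright about 15 cm above its place and the other two standing in theirs.

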